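# Release the ratchet of a stopper press and push its arm down

## Robot

A 6-joint arm with a two-finger parallel gripper is mounted at the origin on the work surface. World frame = base frame: x ahead of the robot, y to its left, z up, the work surface at z = 0. Lengths are in m, angles in degrees, forces in N, time in s.
With the tool pointing down it reaches from about 0.325 to 0.85 m from the base axis. Payload 4.4 kg.
Tool frame: the origin (TCP) lies on the centre line of the jaws, within the pads' length; the fingertips stand 25 mm ahead of it and the grasp point (between the pads) lies 6 mm ahead of it; y points along the fingers, x is the direction in which the jaws open and shut, and the axes are right-handed (so a half turn about y gives the same grasp; the last joint's range is limited). The gripper opens to 94 mm and grips with 3 to 60 N. Pads are 16 mm wide; open, the fingers measure 119 mm over their backs; the gripper's body (75 mm by 177 mm) begins 78 mm behind the grasp point.
Start: joints at [-72.107, 11.837, 88.321, -0, 79.842, -8.623], TCP at [0.257, -0.515, 0.23] pointing down, gripper open.
Joint ranges: [-156.59, 156.59], [-49.26, 127.26], [12.9, 141.05], [-63.56, 243.56], [4.71, 150.69], [-161.64, 161.64]. Speed limits (degrees/s): [159.86, 159.86, 180, 180, 180, 180].

## Interface

Orientations are given as a 3x3 rotation matrix whose columns are the frame's x, y, z axes.
In Python, from plant import ctrl gives the robot as it stands.
- The arm moves only by the tool send_rows, never from a script. Its argument "rows" is one flat list of numbers, 4 for each row, row after row: the shift along the tool's x, y, z in mm, then the turn about the tool's y in rad. A call has 1 to 8 rows; each row shifts and turns the commanded pose from where the row before left it, along the tool's axes as they then stand; what a row does not reach is not made up. A row lasts 1/8 s, in which the tool goes at most 62.5 mm and 10.7 degrees, less where a joint would pass 70% of its speed; a pose out of reach is approached as far as the arm can. A call with a gripper value outside its range is refused whole. "gripper" is the opening, from 0 (shut) to 1 (fully open), set as the call begins (left out, the last holds). The fingers move at their own pace and stop on an object; "force" is the grip in N (left out, the last holds). Time passes only in rows, so rows that do not move let the fingers close. It gives the time, the measured TCP pose, the force and the opening at its end, in the units of the state.
- ctrl.read_state(): the state, without advancing time (a new reading comes with each control period).
- ctrl.grab_frame(name): name is "side" or "top" or "wrist"; returns a dict with "image" (480x640x3 uint8, red, green, blue), "fx", "fy", "cx", "cy" (pixels), "extrinsics" (4x4, takes a point from world to camera coordinates). Camera axes: x right, y down, z forward; pixel columns grow to the right and rows downward; lengths in m; the calibration is good to about 2 mm. A picture is of the moment at which its call begins. There is no depth.
- ctrl.sign_off(): hands the job in, once; it reports no verdict.
Trained networks look in the newest picture that a camera, given by its name, has taken for a name from the list of things; names that differ only in an ending like _2 or _b are one class to them, and where a whole thing is asked for, a point or a joint stands for the part that bears it (a point fixed in the world has none). Each returns a list of dicts, best first, with "p" (0 to 1); they miss things now and then, are a little off and sometimes report something else, mostly with a low value. They report only what shows in the picture. A call takes as long as a camera call.
- ctrl.recognise(name, camera): "centre" ([x, y, z] in m, in world coordinates, good to about 4 mm: the middle of the surface that is visible of it).
- ctrl.outline_of(name, camera): "region" (480x640 bool, what is visible of it).
The state is a dict: "time": time; "qpos": joint angles; "joint_vel": joint speeds; "effort": joint torques, N m; "ee_pos": TCP position; "ee_rot": TCP orientation; "force": force on the tool from outside, world axes, zero at the start; "ft_torque": the same for the moment, N m; "gripper_width": finger opening in m.
Only numpy, scipy, OpenCV 4.12 (cv2) and the standard library are available. Lean on these libraries where they do the work, as an engineer would, in place of code of your own. Each camera call takes 0.05 s, during which the arm holds its last target. There are 200 camera calls.

## Task

Seat the stopper of the bottle in the bench press, working with the fingertips. First press the thumb tab of the ratchet pawl well down so that the pawl swings clear of the teeth (it stays there), then push the raised press arm down by its paddle, past all the teeth, until the stopper is fully home. Leave the arm down and the pawl free, and leave the loose bottles where they stand.

Things in the scene. Friction and masses are not known exactly. Their poses are not given: they have to be found in the camera images.
- press: Bench stopper press: a steel base plate 310 x 120 x 15 mm fixed to the bench, with a grey two-cheek column (50 mm in x, top 185 mm high) and a fixed clear bottle under its arm. Origin: centre of the plate's underside. Press x runs along the plate from the paddle end (-x) to the pawl's thumb tab (+x), z up; the teeth and the pawl hook lie on its -y side.
- lever_pivot (a point): Hinge axis of the press arm, on the column (press frame 55, 0, 165 mm). The axis runs along press y.
- paddle_top (a point): Centre of the upper face of the black paddle at the free end of the arm, where to push down. The paddle is 66 mm along the arm, 95 mm wide, 14 mm thick; it moves on an arc of about 212 mm radius about lever_pivot, about 280 to 290 mm above the bench at the start and about 175 mm with the stopper home. Its face leans some 17 degrees from level at the start and at the end, opposite ways.
- press_arm (a joint): Angle of the press arm, rad: 0 fully raised (34 degrees up), grows as it goes down; level, stopper fully home, at 0.60. Starts at 0.02 to 0.10. With the pawl engaged a tooth stops it at about 0.14 (gives a little if pushed hard); more teeth at 0.35 and 0.57. Stiff hinge: stays where left; takes about 2 to 4 N at the paddle, 7 to 10 N while it drives the stopper (from 0.53 on).
- pawl_pivot (a point): Hinge axis of the pawl, along press y (press frame 111, -26, 110 mm).
- pawl_tab (a point): Centre of the upper face of the pawl's flat steel thumb tab, 56 mm (press x) by 40 mm (y), 8 mm thick, behind the column; press it down here. About 180 mm above the bench when engaged; it swings about pawl_pivot (64 mm in +x from the axis and 70 mm above it), so it goes down about 29 mm and outward (+x) about 21 mm when fully pressed.
- pawl (a joint): Angle of the pawl, rad: 0 to 0.03 at the start (engaged), growing as the tab is pressed down; clear of the teeth above about 0.16, end stop at 0.38. No return spring: a stiff hinge, about 3 N at the tab, stays where it is left. Counted as free above 0.22.
- stopper (a joint): How far the dark rubber stopper (27 mm wide, its top 141 mm above the bench at the start) has been pressed into the bottle, m: 0 at the start, end stop fully home at 0.008. The pad under the arm presses it.
- amber_a: Loose bystander: amber bottle, 54 mm wide, 105 mm high, upright on the bench beside the press; origin at the centre of its underside.
- amber_b: Loose bystander: smaller amber bottle, 48 mm wide, 90 mm high; origin at the centre of its underside.
- spare_bottle: Loose bystander: clear stoppered bottle, 50 mm wide, 118 mm high; origin at the centre of its underside.

How it is judged:
By the outcome, as a careful person would: the job done as asked, in the order asked, and still so for the second after the job is handed in, with the robot touching nothing.
It also fails if it takes over 45 s, if anything falls off the work surface, if the arm or the gripper's body presses on something with over 40 N, if the wrist force passes 120 N, or if a joint passes its speed limit or range.

## Working session

There is one attempt and no reset: what is moved stays moved. The work goes in short steps, Python scripts to look and compute and a tool call to move; the robot and the scene stay as the last step left them, time stands still between calls to the robot, and variables do not carry over. Pictures are saved under pics/ and viewed, about 8 in all and at most 12, crops included, and the job is handed in when it is done.

Besides the shell and the picture viewer there is one more tool, called after "Call:" as name(argument=value, ...), one argument or row to a line, values as JSON. send_rows: Moves the arm, as the interface text tells. Its arguments: {"type":"object","properties":{"rows":{"type":"array"},"gripper":{"type":"number"},"force":{"type":"number"}},"required":["rows"]}

```bash
mkdir -p pics; ls; cat > look.py <<'E'
import numpy as np, cv2
from plant import ctrl
def snap(cam,fn=None):
    f=ctrl.grab_frame(cam)
    if fn: cv2.imwrite('pics/'+fn,cv2.cvtColor(f['image'],cv2.COLOR_RGB2BGR))
    return f
def st():
    s=ctrl.read_state()
    print(round(s['time'],2),'pos',np.round(s['ee_pos'],4),'F',np.round(s['force'],1),'w',round(s['gripper_width'],4)); print(np.round(s['ee_rot'],3).tolist()); return s
E
python3 - <<'E'
from look import *
st()
for c in ['side','top']:
    f=snap(c,c+'1.png')
    print(c,f['fx'],f['cx'],f['cy'],np.round(f['extrinsics'],3).tolist())
    for n in ['press','paddle_top','pawl_tab','press_arm','pawl','stopper','lever_pivot','amber_a','spare_bottle']:
        print(n,[(np.round(d['centre'],3).tolist(),round(d['p'],2)) for d in ctrl.recognise(n,c)[:3]])
E
```

```text
pics
0.0 pos [ 0.2564 -0.5138  0.2293] F [-0.3 -0.1 -0.5] w 0.094
[[0.446, -0.001, 0.895], [-0.895, 0.002, 0.446], [-0.002, -1.0, 0.0]]
side 564.0982809662949 325.8553874866241 250.90069241931525 [[0.984, -0.179, -0.018, -0.55], [-0.139, -0.694, -0.707, 0.213], [0.114, 0.698, -0.707, 0.902], [0.0, 0.0, 0.0, 1.0]]
press [([0.541, -0.09, 0.063], 0.63)]
paddle_top [([0.62, -0.1, 0.284], 0.64)]
pawl_tab [([0.4, 0.004, 0.179], 0.94)]
press_arm [([0.618, -0.105, 0.282], 0.91)]
pawl [([0.399, 0.002, 0.182], 0.91)]
stopper [([0.589, -0.102, 0.14], 0.53)]
lever_pivot [([0.544, -0.085, 0.063], 0.74)]
amber_a [([0.649, -0.269, 0.071], 0.6), ([0.542, 0.066, 0.068], 0.58)]
spare_bottle [([0.676, -0.013, 0.054], 0.87)]
top 476.2529812231286 315.75661410670835 235.2279245210084 [[-0.018, -1.0, 0.023, 0.002], [-0.999, 0.017, -0.042, 0.549], [0.042, -0.024, -0.999, 0.821], [0.0, 0.0, 0.0, 1.0]]
press [([0.565, -0.078, 0.171], 0.87)]
paddle_top [([0.637, -0.102, 0.283], 0.68)]
pawl_tab [([0.394, 0.015, 0.177], 0.89)]
press_arm []
pawl [([0.39, 0.012, 0.179], 0.69)]
stopper []
lever_pivot [([0.572, -0.081, 0.171], 0.88)]
amber_a [([0.652, -0.246, 0.072], 0.71), ([0.536, 0.073, 0.067], 0.7)]
spare_bottle []
```

```bash
cd pics; python3 -c "
import cv2;a=cv2.imread('side1.png');b=cv2.imread('top1.png')
import numpy as np;cv2.imwrite('both1.png',cv2.resize(np.vstack([a,b]),(400,600)) if 0 else a)"
```

```text
(no output)
```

View pics/side1.png

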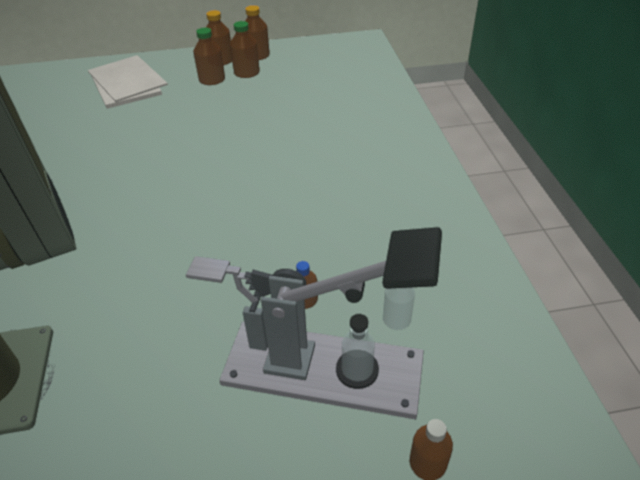

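View pics/top1.png

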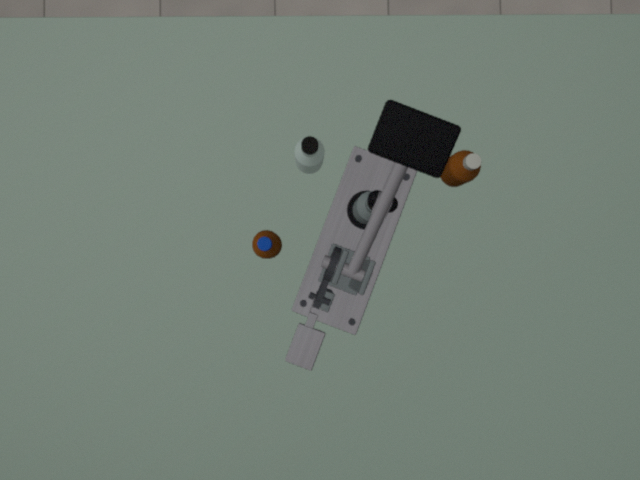

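The side view shows the tab at (208,269), the raised paddle at (413,257) and the column at (288,320). In the top view the tab is at (306,346), the paddle at (415,138), and the plate bolts at (358,158), (406,176), (303,303) and (352,322). Next I fit the press frame.

```bash
cat >> look.py <<'E'
def ray(f,uv,z):
    R=f['extrinsics'][:3,:3];t=f['extrinsics'][:3,3];o=-R.T@t
    d=R.T@np.array([(uv[0]-f['cx'])/f['fx'],(uv[1]-f['cy'])/f['fy'],1]);return o+d*(z-o[2])/d[2]
E
python3 - <<'E'
from look import *
f=ctrl.grab_frame('top'); g=ctrl.grab_frame('side')
B=[ray(f,p,.017)for p in[(358,158),(406,176),(303,303),(352,322)]]
C=[ray(g,p,.017)for p in[(411,354),(405,403),(234,374)]]
print(np.round(B,3).tolist(),np.round(C,3).tolist())
c=np.mean(B,0);x=(B[2]+B[3]-B[0]-B[1])[:2];x/=np.linalg.norm(x);y=np.array([-x[1],x[0]])
print('c',c,'x',x,'y',y)
for n,fr,uv,z in[('tab',f,(306,346),.18),('tab',g,(208,269),.18),('pad',f,(415,138),.283),('pad',g,(413,257),.283)]:
    w=ray(fr,uv,z);d=w[:2]-c[:2];print(n,w.round(3),'press',d@x,d@y)
for X,Y in[(175,-26),(-122,0),(55,0)]: print(X,Y,c[:2]+x*X/1e3+y*Y/1e3)
for cam in('top','side'):
  for n in('pawl_tab','press_arm'):
    for d in ctrl.outline_of(n,cam)[:1]:
        m=d['region'];v,u=np.nonzero(m);print(cam,n,u.mean(),v.mean(),u.min(),u.max(),v.min(),v.max(),d['p'])
s=st();R=s['ee_rot']
print('turn to x=+-y_press', [np.degrees(np.arctan2(*(lambda a,b:(a[0]*b[1]-a[1]*b[0],a@b))(R[:2,0],k*y))) for k in(1,-1)], 'J',np.round(s['qpos'],1))
E
```

```text
[[0.683, -0.084, 0.017], [0.65, -0.168, 0.017], [0.432, 0.017, 0.017], [0.398, -0.067, 0.017]] [[0.683, -0.086, 0.017], [0.649, -0.169, 0.017], [0.4, -0.069, 0.017]]
c [ 0.54103534 -0.07564983  0.017     ] x [-0.92875601  0.37069162] y [-0.37069162 -0.92875601]
tab [0.389 0.013 0.18 ] press 0.17351142154590157 -0.02573870755867035
tab [0.388 0.008 0.18 ] press 0.1728565018317115 -0.020788936619677206
pad [ 0.652 -0.122  0.283] press -0.12026760404801266 0.0016753675031508906
pad [ 0.65  -0.122  0.283] press -0.1185653969749541 0.0028126309293603573
175 -26 [0.38814102 0.01336886]
-122 0 [ 0.65434358 -0.12087421]
55 0 [ 0.48995376 -0.05526179]
top pawl_tab 305.5492957746479 341.8880281690141 285 324 303 369 0.67
top press_arm 397.8165488810365 168.45641931684335 314 460 100 307 0.97
side pawl_tab 216.0957792207792 272.262987012987 186 255 255 300 0.86
side press_arm 369.8861946902655 268.7311504424779 244 441 227 301 0.86
1.3 pos [ 0.2567 -0.5145  0.2304] F [-0.9 -0.   0.2] w 0.0939
[[0.446, -0.0, 0.895], [-0.895, 0.0, 0.446], [-0.0, -1.0, 0.0]]
turn to x=+-y_press [np.float64(-48.26943435353626), np.float64(131.73056564646373)] J [-72.1  11.8  88.3  -0.   79.8  -8.6]
```

Call:
send_rows(
  rows=[0,-5,0,0.12,0,-5,0,0.16,0,-5,0,0.16,0,-5,0,0.16,0,0,0,0.15,0,0,0,0.092,0,0,0,0],
  gripper=0,
  force=20,
)

```text
time: 2.17
ee_pos: [0.2567, -0.5145, 0.2504]
ee_rot: [[-0.369, 0.0, 0.929], [-0.929, 0.0, -0.369], [-0.0, -1.0, -0.0]]
force: [-0.0, 0.4, 0.5]
gripper_width: 0.0273
```

Call:
send_rows(
  rows=[-25,0,-3,0,-45,0,-6,0,-55,0,-8,0,-55,0,-8,0,-55,0,-8,0,-55,0,-8,0,-55,0,-8,0,-55,0,-8,0],
)

```text
time: 3.18
ee_pos: [0.352, -0.1202, 0.2508]
ee_rot: [[-0.369, 0.001, 0.929], [-0.929, -0.001, -0.369], [0.0, -1.0, 0.001]]
force: [1.2, -0.4, 0.0]
gripper_width: 0.0004
```

Call:
send_rows(
  rows=[-55,0,-8,0,-45,0,-6,0,-27,0,-3,0,-12,0,0,0,0,0,0,0],
)

```text
time: 3.8
ee_pos: [0.3876, 0.0136, 0.2505]
ee_rot: [[-0.368, -0.0, 0.93], [-0.93, -0.0, -0.368], [0.0, -1.0, 0.0]]
force: [0.5, -0.3, -0.7]
gripper_width: 0.0003
```

Call:
send_rows(
  rows=[0,15,0,0,0,15,0,0,0,9,0,0,0,5,0,0,0,4,-3,0,0,4,-3,0,0,4,-3,0,0,0,0,0],
)

```text
time: 4.8
ee_pos: [0.3776, 0.0173, 0.1946]
ee_rot: [[-0.37, -0.003, 0.929], [-0.929, 0.0, -0.37], [0.001, -1.0, -0.003]]
force: [-4.2, 1.3, 4.2]
gripper_width: 0.0007
```

```bash
python3 - <<'E'
from look import *
st(); f=snap('side','side2.png'); cv2.imwrite('pics/crop2.png',cv2.resize(cv2.cvtColor(f['image'][180:400,120:440],cv2.COLOR_RGB2BGR),None,fx=2,fy=2))
E
```

```text
4.8 pos [0.3776 0.0173 0.1946] F [-4.2  1.3  4.2] w 0.0007
[[-0.37, -0.003, 0.929], [-0.929, 0.0, -0.37], [0.001, -1.0, -0.003]]
```

View pics/crop2.png

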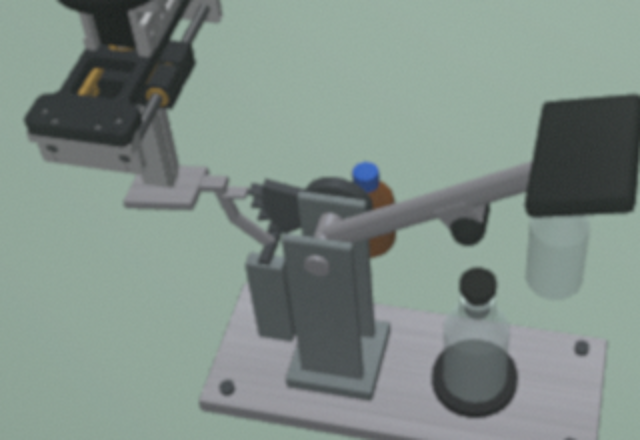

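The fingertips rest near the middle of the tab (crop (165,185)), and the tab has begun to swing. I continue along the arc.

Call:
send_rows(
  rows=[0,4,-3,0,0,4,-3,0,0,4,-3,0,0,4,-2,0,0,3,-2,0,0,0,0,0],
)

```text
time: 5.6
ee_pos: [0.3673, 0.0216, 0.1782]
ee_rot: [[-0.37, 0.0, 0.929], [-0.929, -0.001, -0.37], [0.001, -1.0, 0.001]]
force: [-7.6, 0.7, 16.6]
gripper_width: 0.0003
```

Call:
send_rows(
  rows=[0,-10,0,0,0,-30,0,0,0,-45,0,0,0,-45,0,0,0,-35,0,0,0,-15,0,0],
)

```text
time: 6.35
ee_pos: [0.368, 0.0216, 0.3578]
ee_rot: [[-0.37, 0.005, 0.929], [-0.929, -0.001, -0.37], [-0.001, -1.0, 0.004]]
force: [0.2, 0.3, 0.3]
gripper_width: 0.0007
```

```bash
python3 - <<'E'
from look import *
st(); f=snap('side','side3.png'); cv2.imwrite('pics/crop3.png',cv2.resize(cv2.cvtColor(f['image'][180:400,120:440],cv2.COLOR_RGB2BGR),None,fx=2,fy=2))
for d in ctrl.recognise('pawl_tab','side')[:2]: print(d)
E
```

```text
6.35 pos [0.368  0.0216 0.3578] F [0.2 0.3 0.3] w 0.0007
[[-0.37, 0.005, 0.929], [-0.929, -0.001, -0.37], [-0.001, -1.0, 0.004]]
{'centre': [0.3865, 0.0108, 0.1489], 'p': 0.57}
```

View pics/crop3.png

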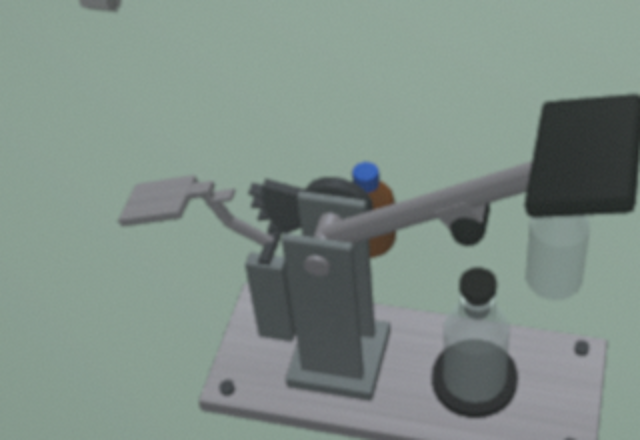

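The tab, at crop (158,200), is down and stays tilted. The network puts it 149 mm above the bench (151 mm would be the end stop), so the pawl is free. Now I move to the paddle.

Call:
send_rows(
  rows=[2,0,25,0,4,0,45,0,5,0,55,0,5,0,55,0,5,0,55,0,4,0,45,0,2,0,25,0,0,0,12,0],
)

```text
time: 7.45
ee_pos: [0.6516, -0.1212, 0.3518]
ee_rot: [[-0.371, -0.005, 0.929], [-0.929, 0.002, -0.371], [0.0, -1.0, -0.005]]
force: [0.6, -0.8, 0.1]
gripper_width: 0.0008
```

Call:
send_rows(
  rows=[0,15,0,0,0,15,0,0,0,8,0,0,0,5,0,0,0,5,0,0,0,5,0,0,0,0,0,0],
)

```text
time: 8.32
ee_pos: [0.6514, -0.1207, 0.3022]
ee_rot: [[-0.37, -0.0, 0.929], [-0.929, 0.0, -0.37], [-0.0, -1.0, -0.0]]
force: [1.4, -1.4, 3.0]
gripper_width: 0.0003
```

Call:
send_rows(
  rows=[0,5,3,0,0,5,3,0,0,5,2.5,0,0,5,2.5,0,0,5,2.5,0,0,5,2,0,0,5,2,0,0,5,2,0],
)

```text
time: 9.32
ee_pos: [0.6696, -0.1279, 0.262]
ee_rot: [[-0.37, -0.001, 0.929], [-0.929, 0.0, -0.37], [0.0, -1.0, -0.001]]
force: [0.0, -1.1, 2.4]
gripper_width: 0.0005
```

Call:
send_rows(
  rows=[0,5,2,0,0,5,1.5,0,0,5,1.5,0,0,5,1.5,0,0,5,1,0,0,5,1,0,0,5,1,0,0,5,1,0],
)

```text
time: 10.32
ee_pos: [0.6796, -0.1319, 0.2222]
ee_rot: [[-0.37, 0.0, 0.929], [-0.929, -0.0, -0.37], [0.0, -1.0, 0.0]]
force: [0.5, -1.5, 2.4]
gripper_width: 0.0003
```

Call:
send_rows(
  rows=[0,4,0.5,0,0,4,0.5,0,0,3,0,0,0,3,0,0,0,0,0,0],
)

```text
time: 10.95
ee_pos: [0.681, -0.1325, 0.2099]
ee_rot: [[-0.37, 0.002, 0.929], [-0.929, -0.001, -0.37], [0.0, -1.0, 0.003]]
force: [0.5, -0.6, 5.9]
gripper_width: 0.0004
```

Call:
send_rows(
  rows=[0,2,0,0,0,2,0,0,0,2,0,0,0,0,0,0],
)

```text
time: 11.45
ee_pos: [0.6814, -0.1327, 0.2045]
ee_rot: [[-0.37, 0.004, 0.929], [-0.929, -0.001, -0.37], [-0.0, -1.0, 0.004]]
force: [-0.2, -1.2, 7.2]
gripper_width: 0.0003
```

Call:
send_rows(
  rows=[0,1.5,0,0,0,1.5,0,0,0,0,0,0],
)

```text
time: 11.82
ee_pos: [0.6815, -0.1327, 0.2039]
ee_rot: [[-0.37, 0.004, 0.929], [-0.929, -0.002, -0.37], [0.0, -1.0, 0.005]]
force: [-3.0, 0.1, 13.1]
gripper_width: 0.0002
```

Call:
send_rows(
  rows=[0,2,0,0,0,2,0,0,0,0,0,0,0,0,0,0],
)

```text
time: 12.32
ee_pos: [0.6817, -0.1327, 0.2033]
ee_rot: [[-0.37, 0.006, 0.929], [-0.929, -0.003, -0.37], [0.0, -1.0, 0.006]]
force: [-7.1, 1.7, 23.1]
gripper_width: 0.0007
```

Against a hard stop: force rises to 23 N with only 0.6 mm of travel. I back off and look.

Call:
send_rows(
  rows=[0,-8,0,0,0,-25,0,0,0,-45,0,0,0,-45,0,0,0,-30,0,0,0,0,0,0],
)

```text
time: 13.08
ee_pos: [0.6813, -0.1322, 0.351]
ee_rot: [[-0.37, 0.005, 0.929], [-0.929, -0.001, -0.37], [-0.001, -1.0, 0.005]]
force: [-0.6, -0.2, -0.3]
gripper_width: 0.0007
```

```bash
python3 - <<'E'
from look import *
st(); f=snap('side','side4.png'); cv2.imwrite('pics/crop4.png',cv2.resize(cv2.cvtColor(f['image'][180:480,160:500],cv2.COLOR_RGB2BGR),None,fx=2,fy=2))
for n in('pawl_tab','paddle_top','stopper','amber_a','spare_bottle'):
  for c in('side',): print(n,[(np.round(d['centre'],3),round(d['p'],2)) for d in ctrl.recognise(n,c)[:2]])
E
```

```text
13.07 pos [ 0.6813 -0.1322  0.351 ] F [-0.6 -0.2 -0.3] w 0.0007
[[-0.37, 0.005, 0.929], [-0.929, -0.001, -0.37], [-0.001, -1.0, 0.005]]
pawl_tab [(array([0.385, 0.007, 0.147]), 0.63)]
paddle_top [(array([ 0.648, -0.11 ,  0.175]), 0.81)]
stopper [(array([ 0.589, -0.106,  0.132]), 0.47)]
amber_a [(array([ 0.647, -0.269,  0.069]), 0.65)]
spare_bottle [(array([ 0.677, -0.006,  0.081]), 0.67)]
```

View pics/crop4.png

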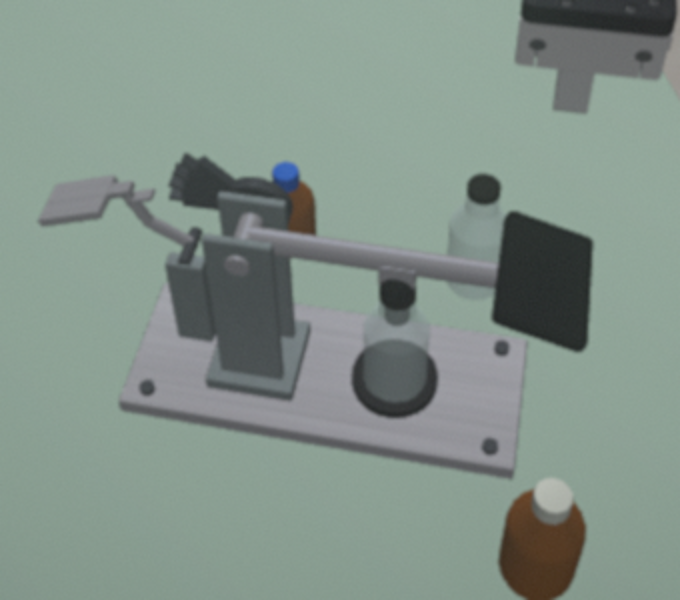

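The arm is level, with its paddle at about crop (545,280). The pad sits on the stopper at (397,290), and the tab at (75,200) is still down. The bottles stand where they were and the gripper is clear.

```bash
python3 -c "
from plant import ctrl; print(ctrl.sign_off())"
```

```text
the job is handed in; nothing more can be done
None
```

The stopper is pressed home, the press arm is down and level, and the pawl is free. I handed the job in at about 13 s of the 45 s allowed.

- **Pawl:** I pressed the thumb tab down with the closed fingertips, following its arc until it reached the end stop at about 17 N. It stayed down afterwards: the network put the tab at about 147–149 mm, down from about 180 mm.
- **Press arm:** I pushed the paddle down its arc at about 2–3 N, with no catch at any tooth, then about 7 N while it drove the stopper. It ended on a hard stop, where force rose to 23 N for less than 1 mm of travel.
- **Last checks:** The paddle is at about 175 mm, and the stopper top is at about 132 mm, against 141 mm at the start. In the picture the bottles are upright and where they stood. The robot touched nothing, with force near zero.
- **Less certain:** The network's heights are only good to about 4 mm, so the hard stop is the stronger evidence that the stopper is fully home. Its height for the spare bottle shifted (54 to 81 mm). I take that as a change in how much of the bottle was visible, because its position on the bench agreed to within 7 mm.

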